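# Swap the over-height paint tub so that the kit box lid seats

### The job

The lid will not close on the plywood kit box because the tall paint tub in it stands above the fill line: take that tub out and stand it on the free part of the cork mat. Check the spare low tub on the bench by pushing it along the bench under the height bar until more than half of it is past the bar, then stand it in the emptied bay of the box beside the tub already there, and set the lid fully home on the box without dropping it. Keep the tubs upright and leave everything else where it is.

Things in the scene. Friction and masses are not known exactly. Their poses are not given: they have to be found in the camera images.
- box: open plywood kit box, fixed to the bench; outside 187 x 130 x 82 mm high, walls 6 mm, floor 6 mm thick (inside 175 x 118 mm, 76 mm deep). Origin: centre of its underside, on the bench. x axis along its long side. A cross wall 5 mm thick and 40 mm high at x = 0 makes two bays, each 85 mm long (x) and 118 mm wide (y), centred at x = +45 and -45 mm
- lid: loose plywood lid of the box, about 300 g, lying right way up on the bench: plate 187 x 130 x 8 mm, under it a round-edged frame 8 mm high that enters the box mouth with 3 mm clearance all round. Origin: centre of the lowest face of the frame; x axis along its long side. Fully home the plate rests on the box rim and the origin is 74 mm above the bench. Either way round fits
- lid_grip (a point): point in the lid's upright wooden bar handle, which is 80 mm long (along the lid's x), 16 mm thick (y) and 36 mm high, in the middle of the plate's top. The point is on the lid's centre, 24 mm above the plate's top, 40 mm above the lid's origin; x axis along the handle
- tall_tub_center (a point): closed white plastic paint tub, a plain cylinder 62 mm across, 92 mm high, about 200 g, standing in one bay of the box and so 16 mm higher than its rim. The point is its centre, half-way up
- box_tub_center (a point): closed white plastic paint tub, a plain cylinder 62 mm across, 60 mm high, about 130 g, standing in the other bay of the box; it stays there. The point is its centre, half-way up
- low_tub_center (a point): closed white plastic paint tub, a plain cylinder 62 mm across, 60 mm high, about 130 g, standing on the bench on the robot's side of the height bar. The point is its centre, half-way up
- gauge: height gauge fixed to the bench: steel bar along y, 6 mm wide (x), 10 mm high, underside 72 mm and top 82 mm above the bench, on two 12 mm square posts at y = +62 and -62 mm; their feet (36 mm long in x, 7 mm high) reach in to y = +-56 mm. Origin: on the bench below the bar's middle. x axis: direction of pushing, from the robot's side to the far side
- mat: cork mat fixed to the bench, 200 (x) x 120 (y) x 4 mm thick. Origin: centre of its underside
- mat_tub_center (a point): closed white plastic paint tub, a plain cylinder 62 mm across, 92 mm high, a bystander standing on the mat, which stays there. The point is its centre, half-way up
- brush: paint brush 180 mm long lying on the bench between box and gauge; bystander
- tape: roll of masking tape lying flat, 90 mm across, 24 mm high; bystander
- sander: cork sanding block 70 x 110 x 35 mm; bystander
- mug: white mug, 76 mm across, 80 mm high; bystander
- jar: small jar with steel cap, 48 mm across, 60 mm high; bystander
- scraper: spatula 160 mm long lying on the bench; bystander

How it is judged:
By the outcome, as a careful person would: the job done as asked, in the order asked, and still so for the second after the job is handed in, with the robot touching nothing.
It also fails if it takes over 72 s, if anything falls off the work surface, if the arm or the gripper's body presses on something with over 40 N, if the wrist force passes 120 N, or if a joint passes its speed limit or range.

### The arm

A 6-joint arm with a two-finger parallel gripper is mounted at the origin on the work surface. World frame = base frame: x ahead of the robot, y to its left, z up, the work surface at z = 0. Lengths are in m, angles in rad, forces in N, time in s.
With the tool pointing down it reaches from about 0.3 to 0.875 m from the base axis. Payload 6.4 kg.
Tool frame: the origin (TCP) lies midway between the tips of the shut fingers; the grasp point (between the pads) lies 19 mm behind it; z points along the fingers, y is the direction in which the jaws open and shut (so a half turn about z gives the same grasp; the last joint's range is limited). The gripper opens to 85 mm and grips with 20 to 120 N. Pads are 22 mm wide; open, the fingers measure 114 mm over their backs; the gripper's body (76 mm by 85 mm) begins 54 mm behind the grasp point. The pads swing forward as they close: fully open they stand 13 mm farther back than shut.
Start: joints at [-1.439, 0.181, 1.607, -0, 1.354, -0.206], TCP at [0.191, -0.543, 0.231] pointing down, gripper open.
Joint ranges: [-2.99, 2.99], [-0.89, 2.07], [0.3, 2.58], [-1.14, 4.28], [0, 2.63], [-3.12, 3.12]. Speed limits (rad/s): [2.57, 2.57, 3.01, 3.14, 3.14, 3.14].

### API

Orientations are given as a rotation vector (axis times angle).
In Python, from rig import env gives the robot as it stands.
- The arm moves only by the tool carry_out, never from a script. Its argument "steps" is a list of rows, each a list of 7 numbers: the turn, a rotation vector about the tool's x, y, z in rad, then the shift along the tool's x, y, z in m, then the opening, from 0 (shut) to 1 (fully open). In form: [[wx, wy, wz, dx, dy, dz, jaw], ...]. A call has 1 to 20 rows; each row shifts and turns the commanded pose from where the row before left it, along the tool's axes as they then stand; what a row does not reach is not made up. A row lasts 1/12 s, in which the tool goes at most 41.7 mm and 7.16 degrees, less where a joint would pass 70% of its speed; a pose out of reach is approached as far as the arm can. A call with a gripper value outside its range is refused whole. The fingers move at their own pace and stop on an object; "grip_force" is the grip in N (left out, the last holds). Time passes only in rows, so rows that do not move let the fingers close. It gives the time, the measured TCP pose, the force and the opening at its end, in the units of the state.
- env.get_obs(): the state, without advancing time (a new reading comes with each control period).
- env.camera(name): name is "side" or "top" or "wrist"; returns a dict with "img" (420x560x3 uint8, red, green, blue), "depth" (420x560 float32, m along the optical axis (not along the pixel's ray), 0 where there is no reading), "mtx" (3x3 intrinsics, pixels), "T" (4x4, takes a point from camera to world coordinates). Camera axes: x right, y down, z forward; pixel columns grow to the right and rows downward; lengths in m; the calibration is good to about 2 mm. A picture is of the moment at which its call begins.
- env.sign_off(): hands the job in, once; it reports no verdict.
Trained networks look in a picture, given as the dict that the camera call returned (one of the last four; its "shot" number tells which), for a name from the list of things; names that differ only in an ending like _2 or _b are one class to them, and where a whole thing is asked for, a point or a joint stands for the part that bears it (a point fixed in the world has none). Each returns a list of dicts, best first, with "conf" (0 to 1); they miss things now and then, are a little off and sometimes report something else, mostly with a low value. They report only what shows in the picture. A call takes as long as a camera call.
- env.boxes_of(query, picture): "centre" ([column, row] as shares, 0 to 1, of the picture: columns of its width, rows of its height, amid what is visible of it).
- env.mark_of(query, picture): "centre" ([column, row] as shares, 0 to 1, of the picture: columns of its width, rows of its height: a listed point, or the origin of a listed thing).
The state is a dict: "time": time; "joint_pos": joint angles; "joint_vel": joint speeds; "joint_efforts": joint torques, N m; "ee_pos": TCP position; "tcp_rot": TCP orientation; "ft_force": force on the tool from outside, world axes, zero at the start; "wrist_torque": the same for the moment, N m; "gripper_width": opening from 0.0 (shut) to 1.0 (fully open).
Only numpy, scipy, OpenCV 4.12 (cv2) and the standard library are available. Lean on these libraries where they do the work, as an engineer would, in place of code of your own. Each camera call takes 0.05 s, during which the arm holds its last target. There are 200 camera calls.

## Working session

There is one attempt and no reset: what is moved stays moved. The work goes in short steps, Python scripts to look and compute and a tool call to move; the robot and the scene stay as the last step left them, time stands still between calls to the robot, and variables do not carry over. Pictures are saved under pics/ and viewed, about 8 in all and at most 12, crops included, and the job is handed in when it is done.

Besides the shell and the picture viewer there is one more tool, called after "Call:" by a JSON object that holds its "name" and its "arguments", one argument or row to a line. carry_out: Moves the arm, as the interface text tells. Its arguments: {"type":"object","properties":{"steps":{"type":"array","items":{"type":"array","items":{"type":"number"}}},"grip_force":{"type":"number"}},"required":["steps"]}

```bash
ls; mkdir -p pics; python3 - <<'E'
from rig import env
import cv2,numpy as np
o=env.get_obs()
for k in o: print(k,np.round(o[k],3))
ims=[]
for n in ("top","side"):
    c=env.camera(n)
    print(n,c["shot"],np.round(c["mtx"],1).tolist(),np.round(c["T"],3).tolist())
    cv2.imwrite(f"pics/{n}0.png",c["img"][:,:,::-1])
    for q in ["box","lid","lid_grip","tall_tub_center","box_tub_center","low_tub_center","gauge","mat","mat_tub_center"]:
        r=env.mark_of(q,c)
        for d in r[:3]:
            u,v=d["centre"][0]*560,d["centre"][1]*420
            iu,iv=int(np.clip(u,0,559)),int(np.clip(v,0,419))
            z=c["depth"][iv,iu]
            p=c["T"]@np.r_[np.linalg.inv(c["mtx"])@[u,v,1]*z,1]
            print(q,round(d["conf"],2),round(u),round(v),np.round(p[:3],3))
E
```

```text
pics
time 0.0
joint_pos [-1.439  0.182  1.608 -0.     1.354 -0.206]
joint_vel [-0.001 -0.001 -0.     0.     0.001  0.002]
joint_efforts [-1.0000e-03 -4.4487e+01 -3.5134e+01 -0.0000e+00  9.0000e-03 -0.0000e+00]
ee_pos [ 0.19  -0.542  0.23 ]
tcp_rot [-3.095 -0.528 -0.   ]
ft_force [-0.175  0.402  0.032]
wrist_torque [-0.01  -0.02  -0.047]
gripper_width 0.998
top 1 [[416.3, 0.0, 277.9], [0.0, 416.3, 214.1], [0.0, 0.0, 1.0]] [[-0.018, -0.983, 0.182, 0.432], [-1.0, 0.018, -0.006, 0.001], [0.003, -0.182, -0.983, 0.944], [0.0, 0.0, 0.0, 1.0]]
box 0.58 329 229 [ 0.566 -0.116  0.033]
lid 0.76 119 280 [0.461 0.348 0.013]
lid 0.39 344 152 [ 0.742 -0.159  0.032]
lid_grip 0.74 110 275 [0.472 0.353 0.052]
tall_tub_center 0.74 329 205 [ 0.607 -0.11   0.095]
tall_tub_center 0.24 336 249 [ 0.517 -0.125  0.063]
box_tub_center 0.98 334 246 [ 0.524 -0.122  0.063]
low_tub_center 0.9 220 285 [0.447 0.12  0.059]
gauge 0.81 214 242 [ 0.545  0.142 -0.002]
mat 0.92 437 254 [ 0.508 -0.362  0.002]
mat_tub_center 0.72 458 230 [ 0.549 -0.374  0.094]
side 2 [[538.1, 0.0, 276.5], [0.0, 538.1, 206.5], [0.0, 0.0, 1.0]] [[-0.988, -0.073, 0.138, 0.393], [-0.156, 0.474, -0.866, 1.142], [-0.002, -0.877, -0.48, 0.692], [0.0, 0.0, 0.0, 1.0]]
box 0.81 286 203 [ 0.559 -0.062  0.037]
lid 0.6 299 326 [0.473 0.373 0.015]
lid 0.17 344 232 [0.407 0.025 0.017]
lid_grip 0.86 303 314 [0.468 0.365 0.039]
tall_tub_center 0.91 270 185 [ 0.606 -0.086  0.075]
tall_tub_center 0.45 184 257 [0.735 0.237 0.051]
box_tub_center 0.64 302 191 [ 0.52  -0.069  0.071]
low_tub_center 0.67 323 251 [0.447 0.158 0.045]
gauge 0.76 281 262 [0.533 0.202 0.036]
mat 0.72 317 167 [ 0.508 -0.373  0.003]
mat 0.57 281 262 [0.533 0.203 0.038]
mat_tub_center 0.7 303 148 [ 0.55  -0.357  0.069]
```

View pics/top0.png

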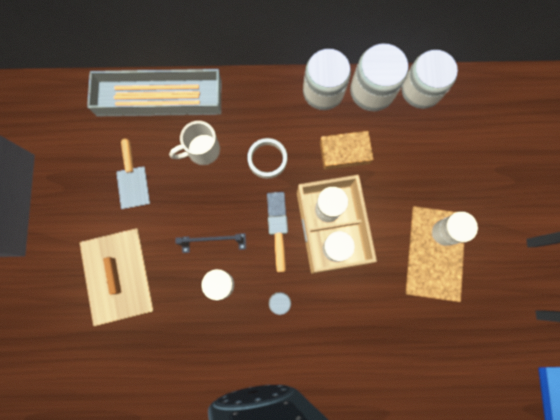

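View pics/side0.png

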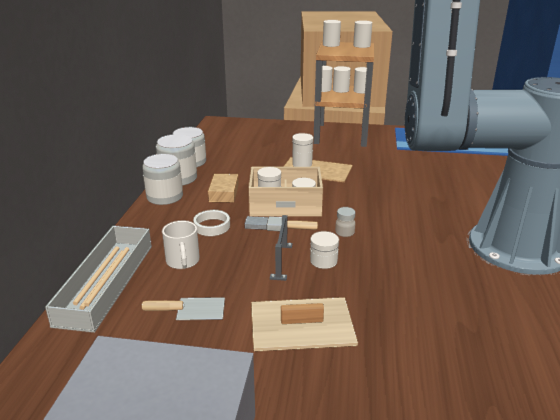

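Top view: box at (337,222) with the tall tub in its far bay (333,205), lid at (115,277), gauge bar at (211,239), low tub (217,285), and mat (436,254) with its tub at (458,228). The side view agrees. Next I fit geometry from depth.

```bash
cat > h.py <<'E'
from rig import env
import cv2,numpy as np
from scipy.spatial.transform import Rotation as R
def cloud(c):
    v,u=np.mgrid[0:420,0:560]
    z=c["depth"]; K=c["mtx"]
    P=np.stack([(u-K[0,2])/K[0,0]*z,(v-K[1,2])/K[1,1]*z,z],-1)
    W=P@c["T"][:3,:3].T+c["T"][:3,3]
    W[z<=0]=np.nan
    return W
def sel(W,cen,r,z0,z1):
    m=(np.hypot(W[...,0]-cen[0],W[...,1]-cen[1])<r)&(W[...,2]>z0)&(W[...,2]<z1)
    return W[m]
def circ(p):
    (x,y),r=cv2.minEnclosingCircle((p[:,:2]*1000).astype(np.float32)); return np.round([x,y,r],1),np.round(p.mean(0)*1000,1),len(p)
def rect(p):
    (cx,cy),(w,h),a=cv2.minAreaRect((p[:,:2]*1000).astype(np.float32))
    if w<h: w,h,a=h,w,a+90
    return np.round([cx,cy,w,h,a if a<=90 else a-180],1),np.round(p.mean(0)*1000,1),len(p)
E
python3 - <<'E'
from h import *
for n in ("top","side"):
    c=env.camera(n); W=cloud(c); print(n)
    print("tall",circ(sel(W,(.607,-.118),.045,.092,.105)))
    print("boxtub",circ(sel(W,(.517,-.125),.042,.058,.073)))
    print("low",circ(sel(W,(.447,.135),.05,.052,.067)))
    print("mattub",circ(sel(W,(.549,-.38),.05,.09,.102)))
    print("boxrim",rect(sel(W,(.566,-.12),.125,.077,.087)))
    print("lid",rect(sel(W,(.465,.355),.13,.011,.021)))
    print("handle",rect(sel(W,(.465,.355),.06,.045,.06)))
    print("bar",rect(sel(W,(.545,.145),.09,.074,.09)))
    print("mat",rect(sel(W,(.508,-.362),.13,.002,.008)))
E
```

```text
top
tall (array([ 613.2, -117.9,   30.9]), array([ 612.9, -117.4,   96.3]), 666)
boxtub (array([ 515.4, -130.7,   38.5]), array([ 522.9, -131.9,   64.2]), 665)
low (array([448. , 128.5,  31.1]), array([447.5, 127.9,  58.5]), 681)
mattub (array([ 556. , -382.6,   31.4]), array([ 555.4, -382. ,   94.3]), 698)
boxrim (array([ 571.9, -126.2,  187.6,  130.4,    8.4]), array([ 571.3, -126.3,   80.4]), 898)
lid (array([471.1, 357.4, 187.2, 131.3,  13. ]), array([468.8, 355.9,  14.5]), 4510)
handle (array([470.9, 357.3,  79.7,  16.4,  13. ]), array([470.4, 356.3,  49.9]), 297)
bar (array([541.4, 143.5, 136.1,  12.5, -87.4]), array([541.5, 143.9,  80.1]), 250)
mat (array([ 506.1, -356.1,  246.6,  243.8,  -65.2]), array([ 494.2, -350.6,    3.5]), 2445)
side
tall (array([ 614.3, -117.8,   34.6]), array([ 612.4, -113.4,   96.6]), 219)
boxtub (array([ 514.3, -129.3,   39.2]), array([ 522.1, -132. ,   64.8]), 193)
low (array([447.3, 129.2,  32.3]), array([446.9, 133.6,  58.4]), 394)
mattub (array([ 554.4, -382.2,   34.1]), array([ 554.8, -377.3,   94.7]), 145)
boxrim (array([ 570.8, -123.7,  187. ,  135.7,    8.5]), array([ 572.6, -108.3,   80.5]), 451)
lid (array([470.4, 357.8, 187. , 135. ,  13.1]), array([469.3, 369.3,  15.1]), 3969)
handle (array([470.1, 358.3,  79.6,  20.3,  15. ]), array([470.3, 360.5,  50. ]), 320)
bar (array([541. , 144.3, 144. ,  12.1, -88.1]), array([540.7, 152.6,  80.2]), 142)
mat (array([ 489.4, -374.8,  243.3,  199.1,  -39. ]), array([ 470.5, -357.4,    3.8]), 482)
```

```bash
cat >> h.py <<'E'
def st():
    o=env.get_obs(); print("t",round(o["time"],2),"p",np.round(np.array(o["ee_pos"])*1000,1),"F",np.round(o["ft_force"],1),"w",round(float(o["gripper_width"]),3)); return o
def delta(x,y,z,yaw,tilt=0):
    "target in mm/deg; tilt>0: tips lean to tool +x. prints turn (tool axes) then shift in the turned tool axes"
    o=st(); R0=R.from_rotvec(o["tcp_rot"])
    T=R.from_euler("z",yaw,degrees=True)*R.from_euler("y",-tilt,degrees=True)*R.from_euler("x",180,degrees=True)
    w=(R0.inv()*T).as_rotvec()
    d=np.array([x,y,z])-np.array(o["ee_pos"])*1000
    print("turn",np.round(w,4),"deg",round(np.degrees(np.linalg.norm(w)),1),"| shift after turn mm",np.round(T.inv().apply(d),1),"| before",np.round(R0.inv().apply(d),1))
E
python3 - <<'E'
from h import *
c=env.camera("top"); W=cloud(c)
hsv=cv2.cvtColor(c["img"],cv2.COLOR_RGB2HSV)
m=(W[...,2]<.012)&(hsv[...,2]>120)&(np.hypot(W[...,0]-.508,W[...,1]+.362)<.14)
m=cv2.morphologyEx(m.astype(np.uint8),cv2.MORPH_OPEN,np.ones((3,3)))>0
print("mat",rect(W[m]))
b=sel(W,(.5165,-.131),.025,.058,.073); print("boxtub",circ(b))
delta(613,-118,150,8.4)
E
```

```text
mat (array([ 516.8, -327.9,  208.2,  199.4,   -8.8]), array([ 500.1, -348.1,    2. ]), 4378)
boxtub (array([ 516.6, -131. ,   24.8]), array([ 516.6, -131. ,   64.3]), 432)
t 1.15 p [ 190.6 -542.5  231.3] F [-0.3 -0.2 -0.1] w 1.001
turn [-0.      0.      0.1912] deg 11.0 | shift after turn mm [ 479.9 -358.2   81.3] | before [ 539.2 -260.5   81.3]
```

Call:
{"name": "carry_out", "arguments": {
  "steps": [
    [0, 0, 0.0956, 0, 0, 0, 0.87],
    [0, 0, 0.0956, 0, 0, 0, 0.87],
    [0, 0, 0, 0.032, -0.0239, 0.002, 0.87],
    [0, 0, 0, 0.032, -0.0239, 0.002, 0.87],
    [0, 0, 0, 0.032, -0.0239, 0.002, 0.87],
    [0, 0, 0, 0.032, -0.0239, 0.002, 0.87],
    [0, 0, 0, 0.032, -0.0239, 0.002, 0.87],
    [0, 0, 0, 0.032, -0.0239, 0.002, 0.87],
    [0, 0, 0, 0.032, -0.0239, 0.002, 0.87],
    [0, 0, 0, 0.032, -0.0239, 0.002, 0.87],
    [0, 0, 0, 0.032, -0.0239, 0.002, 0.87],
    [0, 0, 0, 0.032, -0.0239, 0.002, 0.87],
    [0, 0, 0, 0.032, -0.0239, 0.002, 0.87],
    [0, 0, 0, 0.032, -0.0239, 0.002, 0.87],
    [0, 0, 0, 0.032, -0.0239, 0.002, 0.87],
    [0, 0, 0, 0.032, -0.0239, 0.002, 0.87],
    [0, 0, 0, 0.032, -0.0239, 0.002, 0.87],
    [0, 0, 0, 0, 0, 0, 0.87],
    [0, 0, 0, 0, 0, 0, 0.87]
  ],
  "grip_force": 30
}}

```text
time: 2.73
ee_pos: [0.6139, -0.1157, 0.2006]
tcp_rot: [-3.132, -0.236, 0.001]
ft_force: [0.4, -0.5, -0.8]
gripper_width: 0.867
```

```bash
python3 - <<'E'
from h import *
delta(613,-118,45,8.4)
c=env.camera("wrist"); W=cloud(c)
cv2.imwrite("pics/w1.png",c["img"][:,:,::-1])
print("tall",circ(sel(W,(.613,-.118),.045,.092,.105)))
print("boxrim",rect(sel(W,(.571,-.126),.125,.077,.087)))
b=sel(W,(.5165,-.131),.025,.058,.073); print("boxtub",len(b))
c=env.camera("top"); W=cloud(c)
hsv=cv2.cvtColor(c["img"],cv2.COLOR_RGB2HSV)
m=(W[...,2]<.012)&(hsv[...,2]>120)&(np.hypot(W[...,0]-.508,W[...,1]+.362)<.14)&(W[...,1]<-.28)
m=cv2.morphologyEx(m.astype(np.uint8),cv2.MORPH_OPEN,np.ones((3,3)))>0
print("mat",rect(W[m]))
E
```

```text
t 2.73 p [ 613.9 -115.7  200.6] F [ 0.4 -0.5 -0.8] w 0.867
turn [-0.0003  0.0008  0.0038] deg 0.2 | shift after turn mm [ -1.2   2.1 155.6] | before [ -1.1   2.2 155.6]
tall (array([ 613.1, -117.3,   30.9]), array([ 614.4, -117. ,   97.3]), 3758)
boxrim (array([ 570.4, -125.7,  188.2,  130.4,    8.4]), array([ 584. , -124.3,   81.1]), 4563)
boxtub 1449
mat (array([ 511.1, -362.7,  206.3,  126.4,   -8.8]), array([ 480.3, -363.6,    2.3]), 3021)
```

Call:
{"name": "carry_out", "arguments": {
  "steps": [
    [0, 0, 0, -0.001, 0.002, 0.03, 0.87],
    [0, 0, 0, 0, 0, 0.035, 0.87],
    [0, 0, 0, 0, 0, 0.035, 0.87],
    [0, 0, 0, 0, 0, 0.03, 0.87],
    [0, 0, 0, 0, 0, 0.02, 0.87],
    [0, 0, 0, 0, 0, 0.0056, 0.87],
    [0, 0, 0, 0, 0, 0, 0.6],
    [0, 0, 0, 0, 0, 0, 0.6],
    [0, 0, 0, 0, 0, 0, 0.6],
    [0, 0, 0, 0, 0, 0, 0.6],
    [0, 0, 0, 0, 0, 0, 0.6],
    [0, 0, 0, 0, 0, 0, 0.6]
  ],
  "grip_force": 35
}}

```text
time: 3.83
ee_pos: [0.6129, -0.1201, 0.0467]
tcp_rot: [3.132, 0.23, 0.002]
ft_force: [-0.4, 0.7, -1.6]
gripper_width: 0.712
```

Call:
{"name": "carry_out", "arguments": {
  "steps": [
    [0, 0, 0, 0, 0, -0.01, 0.6],
    [0, 0, 0, 0, 0, -0.02, 0.6],
    [0, 0, 0, 0, 0, -0.03, 0.6],
    [0, 0, 0, 0, 0, -0.035, 0.6],
    [0, 0, 0, 0, 0, -0.03, 0.6],
    [0, 0, 0, 0, 0, -0.015, 0.6],
    [0, 0, 0, 0, 0, 0, 0.6]
  ]
}}

```text
time: 4.42
ee_pos: [0.6152, -0.1208, 0.192]
tcp_rot: [3.129, 0.23, 0.014]
ft_force: [0.5, -0.3, -1.4]
gripper_width: 0.713
```

```bash
python3 - <<'E'
from h import *
delta(463,-357,43.5,8.4)
E
```

```text
t 4.42 p [ 615.2 -120.8  192. ] F [ 0.5 -0.3 -1.4] w 0.713
turn [ 0.0049 -0.0085  0.0003] deg 0.6 | shift after turn mm [-185.1  211.4  148.5] | before [-186.4  210.6  148. ]
```

Call:
{"name": "carry_out", "arguments": {
  "steps": [
    [0, 0, 0, -0.0095, 0.0105, 0, 0.6],
    [0, 0, 0, -0.02, 0.023, 0, 0.6],
    [0, 0, 0, -0.022, 0.025, 0, 0.6],
    [0, 0, 0, -0.022, 0.025, 0, 0.6],
    [0, 0, 0, -0.022, 0.025, 0, 0.6],
    [0, 0, 0, -0.022, 0.025, 0, 0.6],
    [0, 0, 0, -0.022, 0.025, 0, 0.6],
    [0, 0, 0, -0.022, 0.025, 0, 0.6],
    [0, 0, 0, -0.016, 0.018, 0.02, 0.6],
    [0, 0, 0, -0.0075, 0.009, 0.03, 0.6],
    [0, 0, 0, 0, 0, 0.03, 0.6],
    [0, 0, 0, 0, 0, 0.015, 0.6],
    [0, 0, 0, 0, 0, 0, 0.6],
    [0, 0, 0, 0, 0, 0, 0.6],
    [0, 0, 0, 0, 0, 0, 0.6]
  ]
}}

```text
time: 5.67
ee_pos: [0.4602, -0.3554, 0.0911]
tcp_rot: [3.133, 0.23, 0.0]
ft_force: [-0.0, -1.0, -1.4]
gripper_width: 0.704
```

```bash
python3 - <<'E'
from h import *
delta(463,-357,43.5,8.4)
c=env.camera("side"); cv2.imwrite("pics/s2.png",c["img"][60:300,150:450,::-1].repeat(2,0).repeat(2,1))
E
```

```text
t 5.67 p [ 460.2 -355.4   91.1] F [-0.  -1.  -1.4] w 0.704
turn [ 0.0004 -0.0001  0.0002] deg 0.0 | shift after turn mm [ 2.6  2.  47.6] | before [ 2.6  2.  47.6]
```

View pics/s2.png

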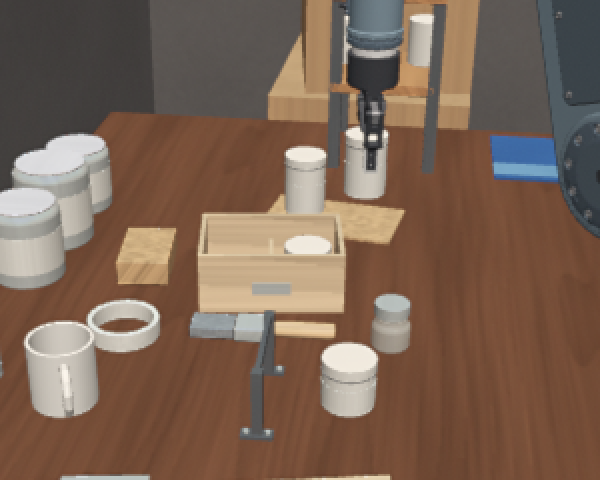

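The tall tub hangs upright in the gripper, above the free part of the mat at (365,165) in the crop.

Call:
{"name": "carry_out", "arguments": {
  "steps": [
    [0, 0, 0, 0.002, 0.001, 0.015, 0.6],
    [0, 0, 0, 0, 0, 0.015, 0.6],
    [0, 0, 0, 0, 0, 0.01, 0.6],
    [0, 0, 0, 0, 0, 0.004, 0.6],
    [0, 0, 0, 0, 0, 0.001, 0.6],
    [0, 0, 0, 0, 0, 0, 0.6],
    [0, 0, 0, 0, 0, 0, 0.6],
    [0, 0, 0, 0, 0, 0, 0.6]
  ]
}}

```text
time: 6.38
ee_pos: [0.4627, -0.3564, 0.0466]
tcp_rot: [3.132, 0.23, 0.001]
ft_force: [-0.3, -0.6, -2.0]
gripper_width: 0.711
```

Call:
{"name": "carry_out", "arguments": {
  "steps": [
    [0, 0, 0, 0, 0, 0.001, 0.6],
    [0, 0, 0, 0, 0, 0.001, 0.6],
    [0, 0, 0, 0, 0, 0, 0.6],
    [0, 0, 0, 0, 0, 0, 0.6]
  ]
}}

```text
time: 6.72
ee_pos: [0.4622, -0.3558, 0.0437]
tcp_rot: [-3.133, -0.23, 0.0]
ft_force: [0.8, 0.4, -2.4]
gripper_width: 0.708
```

Call:
{"name": "carry_out", "arguments": {
  "steps": [
    [0, 0, 0, 0, 0, 0.0007, 0.6],
    [0, 0, 0, 0, 0, 0, 0.6],
    [0, 0, 0, 0, 0, 0, 0.6]
  ]
}}

```text
time: 6.97
ee_pos: [0.4623, -0.3559, 0.043]
tcp_rot: [3.133, 0.23, 0.0]
ft_force: [-0.2, -0.1, -2.0]
gripper_width: 0.71
```

Call:
{"name": "carry_out", "arguments": {
  "steps": [
    [0, 0, 0, 0, 0, 0.0007, 0.6],
    [0, 0, 0, 0, 0, 0, 0.6],
    [0, 0, 0, 0, 0, 0.0007, 0.6],
    [0, 0, 0, 0, 0, 0, 0.6],
    [0, 0, 0, 0, 0, 0, 0.6]
  ]
}}

```text
time: 7.38
ee_pos: [0.4624, -0.3558, 0.0429]
tcp_rot: [3.133, 0.23, 0.0]
ft_force: [-4.2, 3.9, 9.9]
gripper_width: 0.707
```

Call:
{"name": "carry_out", "arguments": {
  "steps": [
    [0, 0, 0, 0, 0, 0, 0.75],
    [0, 0, 0, 0, 0, 0, 0.85],
    [0, 0, 0, 0, 0, 0, 0.95],
    [0, 0, 0, 0, 0, 0, 0.95],
    [0, 0, 0, 0, 0, -0.015, 0.95],
    [0, 0, 0, 0, 0, -0.03, 0.95],
    [0, 0, 0, 0, 0, -0.04, 0.95],
    [0, 0, 0, 0, 0, -0.04, 0.95],
    [0, 0, 0, 0, 0, -0.02, 0.95],
    [0, 0, 0, 0, 0, 0, 0.35]
  ]
}}

```text
time: 8.22
ee_pos: [0.4647, -0.3586, 0.1931]
tcp_rot: [3.124, 0.23, 0.01]
ft_force: [0.1, -0.3, -0.0]
gripper_width: 0.829
```

```bash
python3 - <<'E'
from h import *
c=env.camera("top"); W=cloud(c)
print("tall",circ(sel(W,(.463,-.357),.045,.085,.105)))
print("mattub",circ(sel(W,(.556,-.3825),.045,.085,.105)))
bar=sel(W,(.5414,.1438),.08,.076,.09); print("bar",rect(bar), cv2.fitLine((bar[:,:2]*1000).astype(np.float32),cv2.DIST_HUBER,0,.01,.01).ravel())
low=sel(W,(.448,.1285),.045,.052,.067); print("low",circ(low))
g=R.from_euler("z",2.6,degrees=True)
print("low in gauge",g.inv().apply([448-541.3,128.5-143.8,0]))
a=g.apply([-93.6-75,-11,0])+[541.3,143.8,0]; print(a)
delta(a[0],a[1],120,2.6)
E
```

```text
tall (array([ 465.7, -353.6,   31.1]), array([ 466.4, -346.1,   93.9]), 564)
mattub (array([ 556. , -382.5,   31.5]), array([ 555.1, -381.1,   94. ]), 728)
bar (array([541.6, 143.7, 136. ,  11.8, -87.7]), array([541.6, 144. ,  80.2]), 240) [ 4.1417148e-02 -9.9914193e-01  5.4163873e+02  1.4380573e+02]
low (array([447.8, 128.2,  30.9]), array([447.4, 127.8,  58.6]), 692)
low in gauge [-93.89800788 -11.05188293   0.        ]
[373.3725548  125.16312393   0.        ]
t 8.27 p [ 463.6 -357.4  189.9] F [1.2 0.1 0. ] w 0.749
turn [ 0.0054 -0.0038  0.1012] deg 5.8 | shift after turn mm [ -68.3 -486.2   69.9] | before [ -19.  -491.    67.2]
```

Call:
{"name": "carry_out", "arguments": {
  "steps": [
    [0, 0, 0.1047, 0, 0, 0, 0.35],
    [0, 0, 0, -0.005, -0.018, 0, 0.35],
    [0, 0, 0, -0.005, -0.0345, 0.003, 0.35],
    [0, 0, 0, -0.005, -0.0345, 0.003, 0.35],
    [0, 0, 0, -0.005, -0.0345, 0.003, 0.35],
    [0, 0, 0, -0.005, -0.0345, 0.003, 0.35],
    [0, 0, 0, -0.005, -0.0345, 0.003, 0.35],
    [0, 0, 0, -0.005, -0.0345, 0.003, 0.35],
    [0, 0, 0, -0.005, -0.0345, 0.003, 0.35],
    [0, 0, 0, -0.005, -0.0345, 0.003, 0.35],
    [0, 0, 0, -0.005, -0.0345, 0.003, 0.35],
    [0, 0, 0, -0.005, -0.0345, 0.003, 0.35],
    [0, 0, 0, -0.005, -0.0345, 0.003, 0.35],
    [0, 0, 0, -0.005, -0.0345, 0.003, 0.35],
    [0, 0, 0, -0.003, -0.0345, 0.003, 0.35],
    [0, 0, 0, 0, -0.018, 0, 0.35],
    [0, 0, 0, 0, 0, 0, 0.35],
    [0, 0, 0, 0, 0, 0, 0.35]
  ]
}}

```text
time: 9.77
ee_pos: [0.3726, 0.126, 0.1462]
tcp_rot: [3.141, 0.07, -0.004]
ft_force: [1.0, -0.3, 0.1]
gripper_width: 0.349
```

```bash
python3 - <<'E'
from h import *
g=R.from_euler("z",2.4,degrees=True)
l=g.inv().apply([448-541.5,128.3-143.8,0]);print(l)
a=g.apply([-164,l[1],0])+[541.5,143.8,0]; print(a)
delta(a[0],a[1],150,2.4,25)
E
```

```text
[-94.06705725 -11.57103024   0.        ]
[378.12840032 125.37151231   0.        ]
t 9.77 p [372.6 126.  146.2] F [ 1.  -0.3  0.1] w 0.349
turn [-4.000e-04  4.391e-01  3.000e-03] deg 25.2 | shift after turn mm [ 6.6  0.9 -1.2] | before [ 5.4  0.9 -3.8]
```

Call:
{"name": "carry_out", "arguments": {
  "steps": [
    [0, 0.11, 0, 0, 0, 0, 0.35],
    [0, 0.11, 0, 0, 0, 0, 0.35],
    [0, 0.11, 0, 0, 0, 0, 0.35],
    [0, 0.106, 0, 0, 0, 0, 0.35],
    [0, 0, 0, 0, 0, 0, 0.35],
    [0, 0, 0, 0, 0, 0, 0.35]
  ]
}}

```text
time: 10.27
ee_pos: [0.373, 0.1245, 0.1469]
tcp_rot: [-3.059, -0.062, -0.674]
ft_force: [1.1, 0.1, -0.2]
gripper_width: 0.346
```

```bash
python3 - <<'E'
from h import *
delta(378.1,125.4,18,2.4,25)
print(env.get_obs()["joint_pos"])
E
```

```text
t 10.27 p [373.  124.5 146.9] F [ 1.1  0.1 -0.2] w 0.346
turn [ 0.0011  0.0028 -0.0012] deg 0.2 | shift after turn mm [-49.8  -0.7 119. ] | before [-49.5  -0.8 119.1]
[ 0.00601982 -0.50462848  2.43422583  0.0199035   0.77874704  1.52527907]
```

Call:
{"name": "carry_out", "arguments": {
  "steps": [
    [0, 0, 0, -0.008, 0, 0.02, 0.35],
    [0, 0, 0, -0.0125, 0, 0.03, 0.35],
    [0, 0, 0, -0.0125, 0, 0.03, 0.35],
    [0, 0, 0, -0.01, 0, 0.024, 0.35],
    [0, 0, 0, -0.0068, -0.0007, 0.015, 0.35],
    [0, 0, 0, 0, 0, 0, 0.35],
    [0, 0, 0, 0, 0, 0, 0.35]
  ]
}}

```text
time: 10.85
ee_pos: [0.3796, 0.1258, 0.0177]
tcp_rot: [-3.06, -0.063, -0.67]
ft_force: [-0.5, 0.2, -0.1]
gripper_width: 0.351
```

```bash
python3 - <<'E'
from h import *
g=R.from_euler("z",2.4,degrees=True)
a=g.apply([-5,-11.5,0])+[541.5,143.8,0]
delta(a[0],a[1],18,2.4,25)
c=env.camera("side"); cv2.imwrite("pics/s3.png",c["img"][180:340,200:440,::-1].repeat(3,0).repeat(3,1))
E
```

```text
t 10.85 p [379.6 125.8  17.7] F [-0.5  0.2 -0.1] w 0.351
turn [ 0.0004  0.0054 -0.0008] deg 0.3 | shift after turn mm [142.9   0.3  66.3] | before [143.2   0.2  65.6]
```

View pics/s3.png

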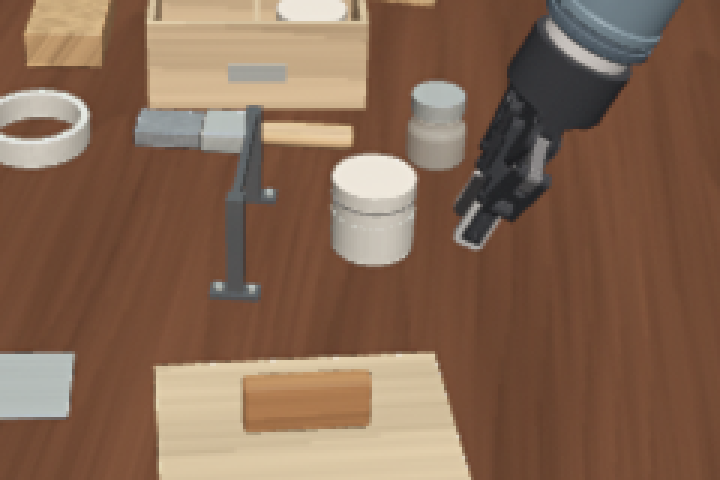

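The gripper is tilted behind the low tub (372,210 in the crop), clear of it and in line with the gauge opening.

Call:
{"name": "carry_out", "arguments": {
  "steps": [
    [0, 0, 0, 0.0091, 0, 0.0042, 0.35],
    [0, 0, 0, 0.0073, 0, 0.0034, 0.35],
    [0, 0, 0, 0.0063, 0, 0.003, 0.35],
    [0, 0, 0, 0.0063, 0, 0.003, 0.35],
    [0, 0, 0, 0.0063, 0, 0.003, 0.35],
    [0, 0, 0, 0.0073, 0, 0.0034, 0.35],
    [0, 0, 0, 0.0073, 0, 0.0034, 0.35],
    [0, 0, 0, 0.0073, 0, 0.0034, 0.35],
    [0, 0, 0, 0.0073, 0, 0.0034, 0.35],
    [0, 0, 0, 0.0073, 0, 0.0034, 0.35],
    [0, 0, 0, 0.0073, 0, 0.0034, 0.35],
    [0, 0, 0, 0.0063, 0, 0.003, 0.35],
    [0, 0, 0, 0, 0, 0, 0.35]
  ]
}}

```text
time: 11.98
ee_pos: [0.4754, 0.1302, 0.0191]
tcp_rot: [-3.057, -0.064, -0.68]
ft_force: [-0.0, 0.5, 0.5]
gripper_width: 0.351
```

```bash
cat >> h.py <<'E'
def low(cen):
    g=R.from_euler("z",2.4,degrees=True)
    for n in ("top","side"):
        c=env.camera(n); W=cloud(c); p=sel(W,cen,.06,.052,.067)
        if len(p)>20:
            k=circ(p); print(n,"low",k,"gauge",np.round(g.inv().apply([k[0][0]-541.5,k[0][1]-143.8,0])[:2],1))
E
python3 - <<'E'
from h import *
g=R.from_euler("z",2.4,degrees=True)
a=g.apply([-6,-11.5,0])+[541.5,143.8,0]
delta(a[0],a[1],18,2.4,25)
low((.498,.131))
E
```

```text
t 11.98 p [475.4 130.2  19.1] F [-0.   0.5  0.5] w 0.351
turn [ 0.0002 -0.0017 -0.0002] deg 0.1 | shift after turn mm [54.5  0.7 26.6] | before [54.4  0.7 26.7]
top low (array([490.4, 126. ,  50.6]), array([504.9, 130.7,  58.6]), 730) gauge [-51.8 -15.6]
side low (array([500.2, 131.4,  58.5]), array([505.1, 135.7,  58.5]), 430) gauge [-41.8 -10.7]
```

Call:
{"name": "carry_out", "arguments": {
  "steps": [
    [0, 0, 0, 0.004, 0, 0.0019, 0.35],
    [0, 0, 0, 0.0068, 0.0003, 0.0033, 0.35],
    [0, 0, 0, 0.0068, 0.0003, 0.0033, 0.35],
    [0, 0, 0, 0.0068, 0, 0.0033, 0.35],
    [0, 0, 0, 0.0068, 0, 0.0033, 0.35],
    [0, 0, 0, 0.0068, 0, 0.0033, 0.35],
    [0, 0, 0, 0.0068, 0, 0.0033, 0.35],
    [0, 0, 0, 0.0055, 0, 0.0027, 0.35],
    [0, 0, 0, 0.004, 0, 0.0019, 0.35],
    [0, 0, 0, 0, 0, 0, 0.35]
  ]
}}

```text
time: 12.92
ee_pos: [0.5349, 0.1322, 0.0179]
tcp_rot: [-3.057, -0.064, -0.679]
ft_force: [-1.2, 0.6, 0.2]
gripper_width: 0.347
```

```bash
python3 - <<'E'
from h import *
g=R.from_euler("z",2.4,degrees=True)
a=g.apply([0,-11.5,0])+[541.5,143.8,0]
delta(a[0],a[1],18,2.4,25)
low((.57,.134))
c=env.camera("side"); cv2.imwrite("pics/s4.png",c["img"][160:320,180:420,::-1].repeat(3,0).repeat(3,1))
E
```

```text
t 12.92 p [534.9 132.2  17.9] F [-1.2  0.6  0.2] w 0.347
turn [ 0.0001 -0.0009 -0.    ] deg 0.1 | shift after turn mm [6.5 0.2 2.9] | before [6.5 0.2 2.9]
top low (array([551.6, 129.9,  48.1]), array([568.4, 133.2,  58.5]), 617) gauge [  9.5 -14.3]
side low (array([556.2, 127.3,  46.1]), array([567.7, 136.6,  58.5]), 366) gauge [ 14.  -17.1]
```

View pics/s4.png

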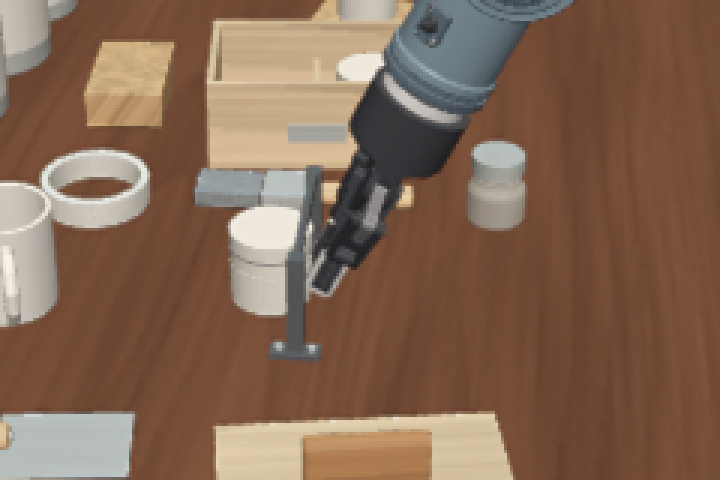

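Tub (268,255 in the crop) is mostly past the bar, with the gripper clear of the bar. I'll push a little further to make room for the grasp, then retreat.

Call:
{"name": "carry_out", "arguments": {
  "steps": [
    [0, 0, 0, 0.004, 0, 0.0019, 0.35],
    [0, 0, 0, 0.0025, 0, 0.0012, 0.35],
    [0, 0, 0, 0, 0, 0, 0.35],
    [0, 0, 0, -0.0136, 0, -0.0063, 0.35],
    [0, 0, 0, -0.0317, 0, -0.0148, 0.35],
    [0, 0, 0, -0.0317, 0, -0.0148, 0.35],
    [0, 0, 0, -0.0317, 0, -0.0148, 0.35],
    [0, 0, 0, 0.014, 0, -0.03, 0.35],
    [0, 0, 0, 0.016, 0, -0.034, 0.35],
    [0, 0, 0, 0.016, 0, -0.034, 0.35],
    [0, 0, 0, 0.016, 0, -0.034, 0.8],
    [0, -0.11, 0, 0, 0, 0, 0.95],
    [0, -0.11, 0, 0, 0, 0, 0.95],
    [0, -0.11, 0, 0, 0, 0, 0.95],
    [0, -0.106, 0, 0, 0, 0, 0.95],
    [0, 0, 0, 0, 0, 0, 0.95]
  ]
}}

```text
time: 14.4
ee_pos: [0.4243, 0.1271, 0.1639]
tcp_rot: [3.141, 0.064, -0.004]
ft_force: [0.2, -1.1, 0.4]
gripper_width: 0.95
```

```bash
python3 - <<'E'
from h import *
c=env.camera("side"); W=cloud(c); print(circ(sel(W,(.573,.133),.05,.052,.067)))
for c in [env.camera("top")]:
    W=cloud(c); p=sel(W,(.573,.133),.05,.052,.067); k=circ(p); print(k)
print(R.from_euler("z",2.4,degrees=True).inv().apply([k[0][0]-541.5,k[0][1]-143.8,0]))
delta(k[0][0],k[0][1],150,2.4)
E
```

```text
(array([575.4, 134.3,  33.9]), array([575.4, 139.1,  58.4]), 359)
(array([575.2, 134. ,  30.7]), array([575.8, 133.8,  58.3]), 624)
[ 33.26005797 -11.20261327   0.        ]
t 14.5 p [421.6 127.4 162.7] F [-0.5  1.  -0.2] w 0.951
turn [-0.0001 -0.0004 -0.0001] deg 0.0 | shift after turn mm [ 1.537e+02 -1.000e-01  1.270e+01] | before [ 1.537e+02 -1.000e-01  1.280e+01]
```

Call:
{"name": "carry_out", "arguments": {
  "steps": [
    [0, 0, 0, 0.02, 0, 0, 0.92],
    [0, 0, 0, 0.035, 0, 0, 0.92],
    [0, 0, 0, 0.035, 0, 0, 0.92],
    [0, 0, 0, 0.035, 0, 0, 0.92],
    [0, 0, 0, 0.02, 0, 0, 0.92],
    [0, 0, 0, 0.0087, 0, 0, 0.92],
    [0, 0, 0, 0, 0, 0.02, 0.92],
    [0, 0, 0, 0, 0, 0.035, 0.92],
    [0, 0, 0, 0, 0, 0.02, 0.92],
    [0, 0, 0, 0, 0, 0, 0.92],
    [0, 0, 0, 0, 0, 0, 0.92]
  ]
}}

```text
time: 15.42
ee_pos: [0.5728, 0.1341, 0.0878]
tcp_rot: [-3.141, -0.066, 0.004]
ft_force: [0.2, 0.1, 0.3]
gripper_width: 0.922
```

```bash
python3 - <<'E'
from h import *
c=env.camera("wrist"); W=cloud(c); print(circ(sel(W,(.575,.134),.045,.052,.067)))
print("bar",rect(sel(W,(.5414,.1438),.08,.074,.09)))
delta(575.3,134,25,2.4)
E
```

```text
(array([574.9, 134.9,  31.1]), array([577.2, 134.8,  59.2]), 7015)
bar (array([542.7, 148.5, 128.3,  12.5, -89.6]), array([542.8, 136.1,  79.7]), 2649)
t 15.47 p [574.5 134.1  89.5] F [0.2 0.6 0.5] w 0.924
turn [-0.     -0.0009  0.0003] deg 0.1 | shift after turn mm [ 0.8  0.1 64.5] | before [ 0.7  0.1 64.5]
```

Call:
{"name": "carry_out", "arguments": {
  "steps": [
    [0, 0, 0, 0.001, 0, 0.02, 0.9],
    [0, 0, 0, 0, 0, 0.025, 0.9],
    [0, 0, 0, 0, 0, 0.015, 0.9],
    [0, 0, 0, 0, 0, 0.004, 0.9],
    [0, 0, 0, 0, 0, 0, 0.6],
    [0, 0, 0, 0, 0, 0, 0.6],
    [0, 0, 0, 0, 0, 0, 0.6],
    [0, 0, 0, 0, 0, 0, 0.6],
    [0, 0, 0, 0, 0, 0, 0.6],
    [0, 0, 0, 0, 0, 0, 0.6]
  ]
}}

```text
time: 16.3
ee_pos: [0.5773, 0.1341, 0.0261]
tcp_rot: [-3.141, -0.066, -0.004]
ft_force: [-1.1, -0.4, 7.1]
gripper_width: 0.719
```

The tub's rear edge is almost under the bar, so I'll move it clear in +x before lifting.

Call:
{"name": "carry_out", "arguments": {
  "steps": [
    [0, 0, 0, 0, 0, -0.003, 0.6],
    [0, 0, 0, 0.008, 0, 0, 0.6],
    [0, 0, 0, 0.015, 0, 0, 0.6],
    [0, 0, 0, 0.015, 0, -0.002, 0.6],
    [0, 0, 0, 0.005, 0, -0.01, 0.6],
    [0, 0, 0, 0, 0, -0.025, 0.6],
    [0, 0, 0, 0, 0, -0.035, 0.6],
    [0, 0, 0, 0, 0, -0.035, 0.6],
    [0, 0, 0, 0, 0, -0.02, 0.6],
    [0, 0, 0, 0, 0, -0.01, 0.6],
    [0, 0, 0, 0, 0, 0, 0.6]
  ]
}}

```text
time: 17.22
ee_pos: [0.6207, 0.1359, 0.1678]
tcp_rot: [-3.141, -0.066, -0.008]
ft_force: [0.1, 0.3, -1.6]
gripper_width: 0.714
```

```bash
python3 - <<'E'
from h import *
b=R.from_euler("z",8.4,degrees=True).apply([46,0,0])+[571,-125.9,0]; print(b)
delta(b[0],b[1],165,8.4)
E
```

```text
[ 616.50652732 -119.18018069    0.        ]
t 17.22 p [620.7 135.9 167.8] F [ 0.1  0.3 -1.6] w 0.714
turn [ 0.0003 -0.0053 -0.1046] deg 6.0 | shift after turn mm [-41.4 251.7   2.8] | before [-14.9 254.7   2.7]
```

Call:
{"name": "carry_out", "arguments": {
  "steps": [
    [0, 0, -0.1046, 0, 0, 0, 0.6],
    [0, 0, 0, -0.003, 0.016, 0, 0.6],
    [0, 0, 0, -0.0055, 0.032, 0, 0.6],
    [0, 0, 0, -0.0055, 0.034, 0, 0.6],
    [0, 0, 0, -0.0055, 0.034, 0, 0.6],
    [0, 0, 0, -0.0055, 0.034, 0, 0.6],
    [0, 0, 0, -0.0055, 0.034, 0, 0.6],
    [0, 0, 0, -0.0055, 0.034, 0, 0.6],
    [0, 0, 0, -0.004, 0.022, 0, 0.6],
    [0, 0, 0, -0.001, 0.011, 0, 0.6],
    [0, 0, 0, 0, 0, 0.02, 0.6],
    [0, 0, 0, 0, 0, 0.02, 0.6],
    [0, 0, 0, 0, 0, 0, 0.6],
    [0, 0, 0, 0, 0, 0, 0.6]
  ]
}}

```text
time: 18.38
ee_pos: [0.6131, -0.1172, 0.1218]
tcp_rot: [-3.13, -0.23, 0.008]
ft_force: [0.5, 0.7, -1.3]
gripper_width: 0.715
```

```bash
python3 - <<'E'
from h import *
delta(616.5,-119.2,31,8.4)
c=env.camera("wrist"); W=cloud(c)
z=np.array(env.get_obs()["ee_pos"])[2]+.035
p=sel(W,(.6165,-.1192),.05,z-.006,z+.008); print(z,circ(p) if len(p) else 0)
print("rim",rect(sel(W,(.571,-.126),.125,.077,.087)))
print("boxtub",rect(sel(W,(.5165,-.131),.045,.058,.073)))
E
```

```text
t 18.38 p [ 613.1 -117.2  121.8] F [ 0.5  0.7 -1.3] w 0.715
turn [-0.0031  0.0049  0.0003] deg 0.3 | shift after turn mm [ 3.   2.5 90.8] | before [ 3.5  2.8 90.8]
0.1584931431785907 (array([ 618.8, -115.5,   44.1]), array([ 614.6, -116.1,  155.5]), 14929)
rim (array([ 592.9, -122.6,  143.3,  130.6,    8.5]), array([ 642.3, -116.5,   81.1]), 4617)
boxtub (array([ 483.8, -136.4,   61.6,    3.5,  -82.2]), array([ 483.8, -135.7,   63.5]), 385)
```

Call:
{"name": "carry_out", "arguments": {
  "steps": [
    [0, 0, 0, 0.003, 0.0025, 0.01, 0.6],
    [0, 0, 0, 0, 0, 0.02, 0.6],
    [0, 0, 0, 0, 0, 0.02, 0.6],
    [0, 0, 0, 0, 0, 0.02, 0.6],
    [0, 0, 0, 0, 0, 0.01, 0.6],
    [0, 0, 0, 0, 0, 0.004, 0.6],
    [0, 0, 0, 0, 0, 0, 0.6],
    [0, 0, 0, 0, 0, 0, 0.6],
    [0, 0, 0, 0, 0, 0, 0.6]
  ]
}}

```text
time: 19.18
ee_pos: [0.6196, -0.1209, 0.042]
tcp_rot: [3.132, 0.23, 0.004]
ft_force: [0.3, -0.8, -1.4]
gripper_width: 0.711
```

Call:
{"name": "carry_out", "arguments": {
  "steps": [
    [0, 0, 0, -0.001, 0, 0.003, 0.6],
    [0, 0, 0, 0, 0, 0.003, 0.6],
    [0, 0, 0, 0, 0, 0, 0.6],
    [0, 0, 0, 0, 0, 0, 0.6],
    [0, 0, 0, 0, 0, 0, 0.6]
  ]
}}

```text
time: 19.6
ee_pos: [0.6174, -0.1207, 0.0345]
tcp_rot: [3.133, 0.23, 0.0]
ft_force: [-0.0, 0.5, -1.9]
gripper_width: 0.71
```

Call:
{"name": "carry_out", "arguments": {
  "steps": [
    [0, 0, 0, 0, 0, 0.001, 0.6],
    [0, 0, 0, 0, 0, 0.001, 0.6],
    [0, 0, 0, 0, 0, 0, 0.6],
    [0, 0, 0, 0, 0, 0, 0.6]
  ]
}}

```text
time: 19.93
ee_pos: [0.6173, -0.1207, 0.0323]
tcp_rot: [-3.133, -0.23, 0.0]
ft_force: [0.1, -0.7, -1.4]
gripper_width: 0.716
```

Call:
{"name": "carry_out", "arguments": {
  "steps": [
    [0, 0, 0, 0, 0, 0.0007, 0.6],
    [0, 0, 0, 0, 0, 0, 0.6],
    [0, 0, 0, 0, 0, 0.0007, 0.6],
    [0, 0, 0, 0, 0, 0, 0.6],
    [0, 0, 0, 0, 0, 0, 0.6]
  ]
}}

```text
time: 20.35
ee_pos: [0.6174, -0.1207, 0.0322]
tcp_rot: [3.133, 0.23, -0.0]
ft_force: [-5.0, 1.5, 8.2]
gripper_width: 0.713
```

Call:
{"name": "carry_out", "arguments": {
  "steps": [
    [0, 0, 0, 0, 0, 0, 0.78],
    [0, 0, 0, 0, 0, 0, 0.85],
    [0, 0, 0, 0, 0, 0, 0.85],
    [0, 0, 0, 0, 0, 0, 0.85],
    [0, 0, 0, 0, 0, -0.015, 0.85],
    [0, 0, 0, 0, 0, -0.03, 0.85],
    [0, 0, 0, 0, 0, -0.04, 0.85],
    [0, 0, 0, 0, 0, -0.04, 0.85],
    [0, 0, 0, 0, 0, -0.03, 0.6],
    [0, 0, 0, 0, 0, 0, 0.6]
  ]
}}

```text
time: 21.18
ee_pos: [0.6215, -0.1226, 0.1944]
tcp_rot: [3.127, 0.229, 0.019]
ft_force: [1.3, -0.4, 1.3]
gripper_width: 0.606
```

```bash
python3 - <<'E'
from h import *
delta(470.9,357.5,150,13)
c=env.camera("side"); W=cloud(c)
cv2.imwrite("pics/s5.png",c["img"][100:340,180:480,::-1].repeat(2,0).repeat(2,1))
E
```

```text
t 21.18 p [ 621.5 -122.6  194.4] F [ 1.3 -0.4  1.3] w 0.606
turn [ 0.0076 -0.0111 -0.0804] deg 4.7 | shift after turn mm [ -38.8 -501.7   44.4] | before [ -79.4 -497.2   40. ]
```

View pics/s5.png

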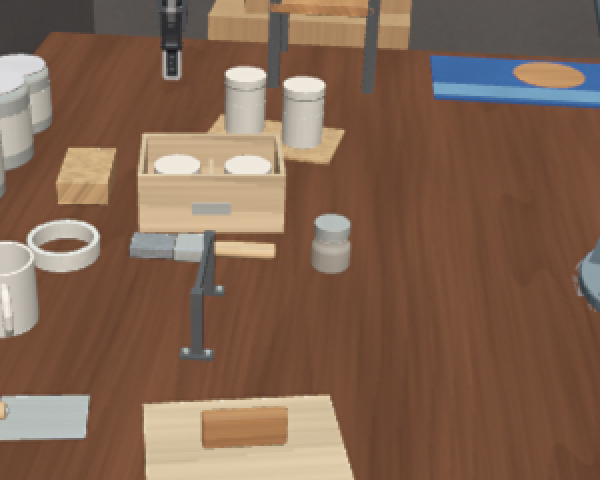

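Both low tubs now sit in the box below the rim (177,168 and 247,168), and both tall tubs stand on the mat (245,100 and 303,112). Next is the lid.

Call:
{"name": "carry_out", "arguments": {
  "steps": [
    [0, 0, -0.0804, 0, 0, 0, 0.5],
    [0, 0, 0, -0.0024, -0.0185, 0, 0.5],
    [0, 0, 0, -0.0026, -0.036, 0.003, 0.5],
    [0, 0, 0, -0.0026, -0.036, 0.003, 0.5],
    [0, 0, 0, -0.0026, -0.036, 0.003, 0.5],
    [0, 0, 0, -0.0026, -0.036, 0.003, 0.5],
    [0, 0, 0, -0.0026, -0.036, 0.003, 0.5],
    [0, 0, 0, -0.0026, -0.036, 0.003, 0.5],
    [0, 0, 0, -0.0026, -0.036, 0.003, 0.5],
    [0, 0, 0, -0.0026, -0.036, 0.003, 0.5],
    [0, 0, 0, -0.0026, -0.036, 0.003, 0.5],
    [0, 0, 0, -0.0026, -0.036, 0.003, 0.5],
    [0, 0, 0, -0.0026, -0.036, 0.003, 0.5],
    [0, 0, 0, -0.0026, -0.036, 0.003, 0.5],
    [0, 0, 0, -0.0026, -0.036, 0.003, 0.5],
    [0, 0, 0, -0.0024, -0.0155, 0.002, 0.5],
    [0, 0, 0, 0, 0, 0, 0.5],
    [0, 0, 0, 0, 0, 0, 0.5],
    [0, 0, 0, 0, 0, 0, 0.5]
  ]
}}

```text
time: 22.82
ee_pos: [0.4667, 0.3588, 0.144]
tcp_rot: [3.12, 0.355, -0.002]
ft_force: [-0.1, 0.1, -0.5]
gripper_width: 0.499
```

```bash
python3 - <<'E'
from h import *
c=env.camera("wrist"); W=cloud(c)
print("handle",rect(sel(W,(.471,.3575),.06,.044,.06)))
print("lid",rect(sel(W,(.471,.3575),.13,.011,.021)))
c=env.camera("top"); W=cloud(c)
r=sel(W,(.571,-.126),.125,.077,.087)
print("rim",rect(r))
delta(470.9,357.5,22,13)
E
```

```text
handle (array([470.4, 358.2,  79.3,  15.8,  12.8]), array([473. , 358.9,  51. ]), 1747)
lid (array([469.8, 358.2, 187.1, 130.4,  13. ]), array([484.9, 361.7,  15.4]), 24002)
rim (array([ 571.7, -126.1,  187.3,  130.4,    8.5]), array([ 570.4, -127. ,   80.2]), 875)
t 22.92 p [467.3 358.4 144.6] F [ 0.1 -0.4 -0.3] w 0.498
turn [ 0.0005  0.0005 -0.0016] deg 0.1 | shift after turn mm [  3.3   1.7 122.6] | before [  3.4   1.7 122.6]
```

Call:
{"name": "carry_out", "arguments": {
  "steps": [
    [0, 0, 0, 0.003, 0.001, 0.02, 0.45],
    [0, 0, 0, 0, 0, 0.03, 0.45],
    [0, 0, 0, 0, 0, 0.03, 0.45],
    [0, 0, 0, 0, 0, 0.025, 0.45],
    [0, 0, 0, 0, 0, 0.012, 0.45],
    [0, 0, 0, 0, 0, 0.004, 0.45],
    [0, 0, 0, 0, 0, 0, 0.45],
    [0, 0, 0, 0, 0, 0, 0.1],
    [0, 0, 0, 0, 0, 0, 0.1],
    [0, 0, 0, 0, 0, 0, 0.1],
    [0, 0, 0, 0, 0, 0, 0.1],
    [0, 0, 0, 0, 0, 0, 0.1],
    [0, 0, 0, 0, 0, 0, 0.1]
  ],
  "grip_force": 70
}}

```text
time: 24.0
ee_pos: [0.4716, 0.36, 0.0262]
tcp_rot: [-3.12, -0.356, -0.006]
ft_force: [0.4, -1.2, 6.4]
gripper_width: 0.174
```

Call:
{"name": "carry_out", "arguments": {
  "steps": [
    [0, 0, 0, 0, 0, 0, 0.1],
    [0, 0, 0, 0, 0, 0, 0.1],
    [0, 0, 0, 0, 0, 0, 0.1]
  ]
}}

```text
time: 24.25
ee_pos: [0.4716, 0.36, 0.0262]
tcp_rot: [-3.12, -0.356, -0.006]
ft_force: [0.1, -1.5, 6.7]
gripper_width: 0.174
```

```bash
python3 - <<'E'
from h import *
st()
c=env.camera("top"); W=cloud(c)
print("lid",rect(sel(W,(.471,.3575),.13,.011,.021)))
delta(571,-126,152,8.45)
E
```

```text
t 24.25 p [471.6 360.   26.2] F [ 0.1 -1.5  6.7] w 0.174
lid (array([470.6, 359.8, 186.6, 131.5,  12.9]), array([465.2, 349.5,  14.5]), 3670)
t 24.3 p [471.6 360.   26.2] F [ 0.3 -1.1  6.9] w 0.173
turn [-0.0006 -0.0037  0.0796] deg 4.6 | shift after turn mm [  26.9  495.4 -125.8] | before [ -12.1  495.9 -126.1]
```

Call:
{"name": "carry_out", "arguments": {
  "steps": [
    [0, 0, 0, 0, 0, -0.005, 0.1],
    [0, 0, 0, 0, 0, -0.015, 0.1],
    [0, 0, 0, 0, 0, -0.025, 0.1],
    [0, 0, 0, 0, 0, -0.03, 0.1],
    [0, 0, 0, 0, 0, -0.025, 0.1],
    [0, 0, 0, 0, 0, -0.012, 0.1],
    [0, 0, 0.04, 0, 0, 0, 0.1],
    [0, 0, 0.0396, 0, 0, 0, 0.1],
    [0, 0, 0, 0, 0, 0, 0.1],
    [0, 0, 0, 0, 0, 0, 0.1]
  ]
}}

```text
time: 25.13
ee_pos: [0.4692, 0.3592, 0.1352]
tcp_rot: [3.132, 0.233, -0.003]
ft_force: [-0.3, -0.5, -3.9]
gripper_width: 0.177
```

```bash
python3 - <<'E'
from h import *
delta(571,-126,137,8.45)
E
```

```text
t 25.13 p [469.2 359.2 135.2] F [-0.3 -0.5 -3.9] w 0.177
turn [0.0004 0.0016 0.0011] deg 0.1 | shift after turn mm [ 29.4 494.9  -1.8] | before [ 28.9 494.9  -1.7]
```

Call:
{"name": "carry_out", "arguments": {
  "steps": [
    [0, 0, 0, 0.001, 0.01, 0, 0.1],
    [0, 0, 0, 0.002, 0.02, 0, 0.1],
    [0, 0, 0, 0.002, 0.03, 0, 0.1],
    [0, 0, 0, 0.002, 0.0335, 0, 0.1],
    [0, 0, 0, 0.002, 0.0335, 0, 0.1],
    [0, 0, 0, 0.002, 0.0335, 0, 0.1],
    [0, 0, 0, 0.002, 0.0335, 0, 0.1],
    [0, 0, 0, 0.002, 0.0335, 0, 0.1],
    [0, 0, 0, 0.002, 0.0335, 0, 0.1],
    [0, 0, 0, 0.002, 0.0335, 0, 0.1],
    [0, 0, 0, 0.002, 0.0335, 0, 0.1],
    [0, 0, 0, 0.002, 0.0335, 0, 0.1],
    [0, 0, 0, 0.002, 0.0335, 0, 0.1],
    [0, 0, 0, 0.002, 0.0335, 0, 0.1],
    [0, 0, 0, 0.001, 0.03, 0, 0.1],
    [0, 0, 0, 0.001, 0.025, 0, 0.1],
    [0, 0, 0, 0, 0.0115, 0, 0.1],
    [0, 0, 0, 0, 0, 0, 0.1],
    [0, 0, 0, 0, 0, 0, 0.1]
  ]
}}

```text
time: 26.72
ee_pos: [0.5706, -0.1262, 0.1354]
tcp_rot: [-3.132, -0.229, 0.002]
ft_force: [-0.7, 0.8, -3.5]
gripper_width: 0.175
```

```bash
python3 - <<'E'
from h import *
delta(572.5,-126,100,8.45)
for n in ("top","side","wrist"):
    c=env.camera(n); W=cloud(c); m=sel(W,(.571,-.126),.13,.115,.14)
    if len(m)>50:
        print(n,"lid",rect(m)); A=np.c_[m[:,:2]-m[:,:2].mean(0),np.ones(len(m))]; s=np.linalg.lstsq(A,m[:,2],rcond=None)[0]; print("slope deg",np.degrees(s[:2]).round(2),"z",s[2].round(4))
E
```

```text
t 26.72 p [ 570.6 -126.2  135.4] F [-0.7  0.8 -3.5] w 0.175
turn [-0.0012  0.0011 -0.0013] deg 0.1 | shift after turn mm [ 1.9  0.1 35.4] | before [ 2.   0.1 35.4]
top lid (array([ 565. , -121.7,  223.3,   96.5,   48.3]), array([ 558.7, -128.8,  123.8]), 1770)
slope deg [-0.57  0.15] z 0.1238
side lid (array([ 569.1, -124.6,  186.8,  142.1,    8.9]), array([ 566.4, -107.2,  124.7]), 1472)
slope deg [-0.15 -1.21] z 0.1247
wrist lid (array([ 568.7, -124.2,  186.9,  130.4,    8.5]), array([ 611.4, -117.7,  124.5]), 47620)
slope deg [-0.27  0.06] z 0.1245
```

Call:
{"name": "carry_out", "arguments": {
  "steps": [
    [0, 0, 0, 0.0019, 0.0007, 0.005, 0.1],
    [0, 0, 0, 0, 0, 0.01, 0.1],
    [0, 0, 0, 0, 0, 0.005, 0.1],
    [0, 0, 0, 0, 0, 0.003, 0.1],
    [0, 0, 0, 0, 0, 0.002, 0.1],
    [0, 0, 0, 0, 0, 0.001, 0.1],
    [0, 0, 0, 0, 0, 0.001, 0.1],
    [0, 0, 0, 0, 0, 0.001, 0.1],
    [0, 0, 0, 0, 0, 0.001, 0.1],
    [0, 0, 0, 0, 0, 0, 0.1],
    [0, 0, 0, 0, 0, 0, 0.1]
  ]
}}

```text
time: 27.78
ee_pos: [0.5733, -0.1264, 0.1071]
tcp_rot: [3.133, 0.231, 0.0]
ft_force: [-0.8, -0.7, -3.9]
gripper_width: 0.175
```

Call:
{"name": "carry_out", "arguments": {
  "steps": [
    [0, 0, 0, 0, 0, 0.001, 0.1],
    [0, 0, 0, 0, 0, 0.001, 0.1],
    [0, 0, 0, 0, 0, 0.001, 0.1],
    [0, 0, 0, 0, 0, 0, 0.1],
    [0, 0, 0, 0, 0, 0, 0.1]
  ]
}}

```text
time: 28.2
ee_pos: [0.5732, -0.1263, 0.1039]
tcp_rot: [-3.133, -0.231, 0.0]
ft_force: [0.4, 1.9, -3.9]
gripper_width: 0.169
```

Call:
{"name": "carry_out", "arguments": {
  "steps": [
    [0, 0, 0, 0, 0, 0.001, 0.1],
    [0, 0, 0, 0, 0, 0.001, 0.1],
    [0, 0, 0, 0, 0, 0.001, 0.1],
    [0, 0, 0, 0, 0, 0, 0.1],
    [0, 0, 0, 0, 0, 0, 0.1]
  ]
}}

```text
time: 28.62
ee_pos: [0.5732, -0.1263, 0.1009]
tcp_rot: [-3.133, -0.231, 0.0]
ft_force: [0.1, 0.1, -4.0]
gripper_width: 0.173
```

Call:
{"name": "carry_out", "arguments": {
  "steps": [
    [0, 0, 0, 0, 0, 0.0005, 0.1],
    [0, 0, 0, 0, 0, 0.0005, 0.1],
    [0, 0, 0, 0, 0, 0.0005, 0.1],
    [0, 0, 0, 0, 0, 0, 0.1],
    [0, 0, 0, 0, 0, 0, 0.1]
  ]
}}

```text
time: 29.03
ee_pos: [0.5734, -0.1264, 0.1002]
tcp_rot: [3.133, 0.231, 0.0]
ft_force: [-4.8, 0.6, 4.2]
gripper_width: 0.176
```

Contact came at TCP height 100.2 mm, which is the expected home height (26.2 + 74). I'll release, retract and check.

Call:
{"name": "carry_out", "arguments": {
  "steps": [
    [0, 0, 0, 0, 0, 0, 0.2],
    [0, 0, 0, 0, 0, 0, 0.3],
    [0, 0, 0, 0, 0, 0, 0.45],
    [0, 0, 0, 0, 0, 0, 0.45],
    [0, 0, 0, 0, 0, 0, 0.45],
    [0, 0, 0, 0, 0, -0.015, 0.45],
    [0, 0, 0, 0, 0, -0.03, 0.45],
    [0, 0, 0, 0, 0, -0.035, 0.45],
    [0, 0, 0, 0, 0, -0.03, 0.45],
    [0, 0, 0, -0.03, 0, -0.01, 0.45],
    [0, 0, 0, -0.04, 0, 0, 0.45],
    [0, 0, 0, -0.04, 0, 0, 0.45],
    [0, 0, 0, -0.04, 0, 0, 0.45],
    [0, 0, 0, 0, 0, 0, 0.45],
    [0, 0, 0, 0, 0, 0, 0.45]
  ]
}}

```text
time: 30.28
ee_pos: [0.4236, -0.1485, 0.2197]
tcp_rot: [3.133, 0.228, 0.001]
ft_force: [-0.5, -0.1, -0.3]
gripper_width: 0.45
```

```bash
python3 - <<'E'
from h import *
st()
for n in ("top","side"):
    c=env.camera(n); W=cloud(c); m=sel(W,(.571,-.126),.13,.084,.096)
    if len(m)>50:
        print(n,"lid",rect(m)); A=np.c_[m[:,:2]-m[:,:2].mean(0),np.ones(len(m))]; s=np.linalg.lstsq(A,m[:,2],rcond=None)[0]; print("slope deg",np.degrees(s[:2]).round(2),"z",s[2].round(4))
    print("tall",circ(sel(W,(.463,-.357),.045,.085,.105)),"mattub",circ(sel(W,(.556,-.3825),.045,.085,.105)))
cv2.imwrite("pics/s6.png",c["img"][:,:,::-1])
E
```

```text
t 30.28 p [ 423.6 -148.5  219.7] F [-0.5 -0.1 -0.3] w 0.45
top lid (array([ 572.5, -126.3,  187.4,  130.6,    8.4]), array([ 570.2, -125.4,   88.4]), 5065)
slope deg [-0.07  0.01] z 0.0884
tall (array([ 489.3, -369.4,   11.5]), array([ 489.1, -369.7,   94.5]), 16) mattub (array([ 555.8, -382.8,   31.3]), array([ 555. , -381.3,   94.1]), 723)
side lid (array([ 571.7, -124.8,  187.1,  139.8,    8.2]), array([ 569.6, -110.3,   89. ]), 1341)
slope deg [ 0.   -0.28] z 0.089
tall (array([ 464. , -351.8,   33.4]), array([ 464.3, -345.6,   93.6]), 184) mattub (array([ 556.8, -380.9,   35.4]), array([ 554.4, -374.4,   93.4]), 175)
```

View pics/s6.png

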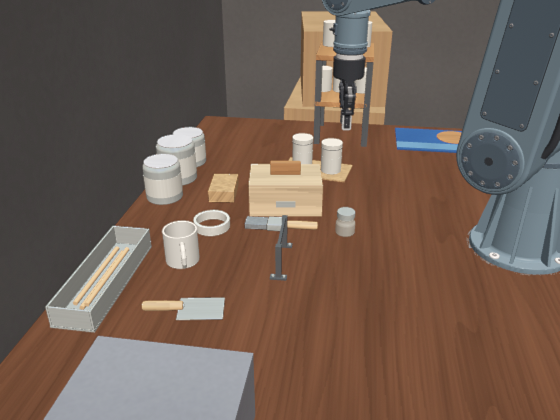

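Lid sits level on the box (286,185): plate top reads 88.4 mm in the top view with the usual −1.5 mm bias, so about 90 mm, which is home. Both tall tubs stand on the mat (303,148 and 332,156), and the bystanders are unmoved.

```bash
python3 -c "
from rig import env
print(env.sign_off())"
```

```text
the job is handed in; nothing more can be done
None
```

The job is done and handed in after about 30 s of robot time, and no check failed.

- **Tall tub:** it stands upright on the free part of the mat at about (465, −354) mm, roughly 95 mm centre to centre from the tub already there. That tub did not move.
- **Low tub:** I pushed it along the bench under the bar until its centre was about 33 mm past the bar. I then moved it clear, lifted it and stood it in the emptied bay. Both tubs showed below the rim before the lid went on.
- **Lid:** it is fully home and was released only after contact.
  - Contact came at tool height 100.2 mm, which was the height expected for home.
  - The plate is level to within 0.1° in the top view and 0.3° in the side view. Its top reads 88.4 and 89.0 mm against a nominal 90 mm, which fits the 1–2 mm low reading seen elsewhere.
  - The plate centre is within about 1 mm of the box centre.

**Camera differences:** the cameras disagreed by 1–2 mm. In the last top picture the arm mostly hid the moved tall tub, so its final position comes from the side picture and an earlier top one. The bystanders looked unmoved in the last side picture, but I did not measure them individually.

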